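# Run the syringe pump's pusher block back to its end stop

### The arm

A 6-joint arm with a two-finger parallel gripper is mounted at the origin on the work surface. World frame = base frame: x ahead of the robot, y to its left, z up, the work surface at z = 0. Lengths are in m, angles in rad, forces in N, time in s.
With the tool pointing down it reaches from about 0.325 to 0.925 m from the base axis. Payload 3.1 kg.
Tool frame: the origin (TCP) lies midway between the tips of the shut fingers; the grasp point (between the pads) lies 19 mm behind it; z points along the fingers, y is the line along which they close (so a half turn about z gives the same grasp; the last joint's range is limited). The gripper opens to 85 mm and grips with 20 to 120 N. Pads are 22 mm wide; open, the fingers measure 114 mm over their backs; the gripper's body (76 mm by 85 mm) begins 54 mm behind the grasp point. The pads swing forward as they close: fully open they stand 13 mm farther back than shut.
Start: joints at [1.119, 0.217, 1.613, -0, 1.311, -0.112], TCP at [0.208, 0.589, 0.231] pointing down, gripper open.
Joint ranges: [-2.75, 2.75], [-0.78, 2.1], [0.31, 2.55], [-1.13, 4.27], [0.13, 2.63], [-2.58, 2.58]. Speed limits (rad/s): [2.79, 2.79, 3.14, 3.14, 3.14, 3.14].

### API

Orientations are given as a rotation vector (axis times angle).
In Python, from plant import monitor, imaging, ctrl gives the robot as it stands. The module is installed in compiled form; this text tells all that it offers.
- The arm moves only by the tool jog_arm, never from a script. Its arguments are lists of equal length, an entry for each row: "dp": the shift along the tool's x, y, z in m, a list of three; "twist": the turn, a rotation vector about the tool's x, y, z in rad, a list of three. In form: {"dp": [[x, y, z], ...], "twist": [[rx, ry, rz], ...]}. A call has 1 to 10 rows; each row is the pose to reach, as a shift and turn from the pose commanded when the call began, along the tool's axes at that moment; what a row does not reach only later rows make up. A row lasts 1/12 s, in which the tool goes at most 41.7 mm and 7.16 degrees, less where a joint would pass 70% of its speed; a pose out of reach is approached as far as the arm can. A call with a gripper value outside its range is refused whole. "hand" is the finger opening in m, from 0 to 0.0854, set as the call begins (left out, the last holds). The fingers move at their own pace and stop on an object; "grip_force" is the grip in N (left out, the last holds). Time passes only in rows, so rows that repeat a pose let the fingers close. It gives the time, the measured TCP pose, the force, the opening and the grip force at its end, in the units of the state.
- monitor.state(): the state, without advancing time (a new reading comes with each control period).
- imaging.camera(name): name is "scene" or "top"; returns a dict with "img" (420x560x3 uint8, red, green, blue), "camera_matrix" (3x3 intrinsics, pixels), "world_from_camera" (4x4, takes a point from camera to world coordinates). Camera axes: x right, y down, z forward; pixel columns grow to the right and rows downward; lengths in m; the calibration is good to about 2 mm. A picture is of the moment at which its call begins. There is no depth.
- ctrl.close_job(): hands the job in; it is judged then, once.
The state is a dict: "time_s": time; "joint_positions": joint angles; "dq": joint speeds; "joint_efforts": joint torques, N m; "tool_pos": TCP position; "ee_rot": TCP orientation; "contact_force": force on the tool from outside, world axes, zero at the start; "wrist_torque": the same for the moment, N m; "grip_width": finger opening in m; "grip_force": force on a finger pad.
Only numpy, scipy, OpenCV 4.12 (cv2) and the standard library are available. Lean on these libraries where they do the work, as an engineer would, in place of code of your own. Each camera call takes 0.05 s, during which the arm holds its last target. There are 200 camera calls.

### The job

Run the pusher block of the syringe pump all the way back so that the next syringe can be loaded: press down the release button on top of the block and, keeping it held down the whole way, push the block along its guide rods away from the syringe holder until it is hard up against the end stop. Then let the button spring back up so that the block is locked there. Nothing is to be picked up; leave the vials, the glassware and everything else around the pump standing as they are.

Things in the scene. Friction and masses are not known exactly. Their poses are not given: they have to be found in the camera images.
- pump: syringe pump, fixed to the bench: cream box 180 mm (its x) by 350 mm (its y), metal deck on top at 92 mm, keys on its -x face. Two guide rods and a lead screw on the deck run along its y axis and carry the pusher block. Black syringe holder (V-block, clamp arm up to 184 mm) at the +y end, end-stop block (top at 146 mm) at the -y end. Origin: centre of the underside, on the bench; z up; yaw varies by 25 deg either way
- pusher (a joint): travel of the pusher block, m: 0 = next to the syringe holder, 0.140 = against the end stop; grows along the pump's -y. Grey block 76 (x) by 50 (y) by 48 mm, flat top 146 mm above the bench; along its top edge nearest the end stop stands a finger rib 52 mm wide, 7 mm thick, 15 mm high. Button up: locked anywhere (over 30 N to force). Button down: slides with about 2 N
- release (a joint): how far the release button is pressed, m: 0 = up (a half-nut grips the lead screw: locked), 0.006 = fully down (free). Sprung: 3.5 N starts it, 6 N takes it fully down onto a hard stop, and it springs back up when let go
- button_top (a point): centre of the top of the release button, a round black button 24 mm across on top of the pusher block, on the pump's centre line (its x = 0). Its top is 155 mm above the bench when up and 149 mm when fully down (3 mm proud of the block). It rides with the block. Towards the end stop, 24 mm from its centre, is the near face of the finger rib, whose top is 161 mm above the bench
- pusher_face (a point): centre of the pusher block's front face (towards the syringe holder), 19 mm from the button's centre along the pump's +y and 131 mm above the bench; rides with the block
- end_stop (a point): middle of the end-stop block's inner face, 137 mm above the bench: where the pusher block's rear face comes to rest. With the block home the button's centre is 31 mm from this point along the pump's +y
- vial_deck_mid (a point): a 10 ml crimp-capped glass headspace vial, 23 mm across and 46 mm tall, standing on the pump's deck beside the rods, on the side away from the panel; this point is at its centre; leave it alone
- vial_bench_mid (a point): a like vial standing on the bench in front of the pump's panel; this point is at its centre; leave it alone
- syringe_mid (a point): a glass syringe 16 mm thick and about 135 mm long lying on the bench in front of the pump's panel; this point is inside its barrel, 8 mm above the bench; leave it alone
- bottle_mid (a point): an amber reagent bottle, 62 mm across and 125 mm tall, on the bench beyond the end-stop end of the pump; this point is 60 mm above its foot; leave it alone
- beaker_mid (a point): a glass beaker, 64 mm across and 75 mm tall, on the bench beyond the end-stop end of the pump; this point is half-way up; leave it alone
- rack_mid (a point): a white plastic rack 120 x 70 mm with small amber sample vials in it, 40 mm tall, on the bench beyond the syringe-holder end of the pump; this point is 20 mm above the bench; leave it alone
- tweezers_mid (a point): steel tweezers 130 mm long lying flat on the bench behind the pump (the side away from the panel); this point is at their middle; leave them alone
- jar_mid (a point): a small white capped jar, 48 mm across and 50 mm tall, on the bench beyond the syringe-holder end of the pump; this point is half-way up; leave it alone

How it is judged:
On the way, in this order (a step that is already met when the one before it is completed fails the run):
1. the release button is pressed down while the block is still where it was (value of joint release above 0.003 m and distance of pusher_face from where it was at the start of the episode below 0.012 m), for 0.05 s.
2. the block is against the end stop with the button still held down (value of joint pusher above 0.137 m and value of joint release above 0.002 m), for 0.1 s.
At the end, for the whole second after the job is handed in: the pusher block stands within 3 mm of its end stop and at rest, the release button is up again (pressed in by less than 1 mm), and every other thing is within 20 mm of where it was (value of joint pusher above 0.137 m and value of joint release below 0.001 m and velocity of joint pusher between -0.005 and 0.005 m/s and not (distance of vial_deck_mid from where it was at the start of the episode above 0.02 m) and not (distance of vial_bench_mid from where it was at the start of the episode above 0.02 m) and not (distance of syringe_mid from where it was at the start of the episode above 0.02 m) and not (distance of bottle_mid from where it was at the start of the episode above 0.02 m) and not (distance of beaker_mid from where it was at the start of the episode above 0.02 m) and not (distance of rack_mid from where it was at the start of the episode above 0.02 m) and not (distance of tweezers_mid from where it was at the start of the episode above 0.02 m) and not (distance of jar_mid from where it was at the start of the episode above 0.02 m)); the robot touches nothing.
It fails at once if the button came up while the block was on its way (more than 12 mm from its start and more than 12 mm short of the stop) (value of joint release below 0.001 m and distance of pusher_face from where it was at the start of the episode above 0.012 m and value of joint pusher below 0.128 m).
It fails at once if a vial, the syringe or another bystander was knocked, lifted or carried off (moved by more than 20 mm) (distance of any of vial_deck_mid, vial_bench_mid, syringe_mid, bottle_mid, beaker_mid, rack_mid, tweezers_mid, jar_mid from where it was at the start of the episode above 0.02 m).
It also fails if it takes over 32 s, if anything falls off the work surface, if the arm or the gripper's body presses on something with over 40 N, if the wrist force passes 120 N, or if a joint passes its speed limit or range.

## Working session

There is one attempt and no reset: what is moved stays moved. The work goes in short steps, Python scripts to look and compute and a tool call to move; the robot and the scene stay as the last step left them, time stands still between calls to the robot, and variables do not carry over. Pictures are saved under pics/ and viewed, at most 10 in all, crops included, and the job is handed in when it is done.

Besides the shell and the picture viewer there is one more tool, called by a JSON object that holds its "op" and its "data". jog_arm: Moves the arm, as the interface text tells. Its arguments: {"type":"object","properties":{"dp":{"type":"array"},"twist":{"type":"array"},"hand":{"type":"number"},"grip_force":{"type":"number"}},"required":["dp","twist"]}

```bash
mkdir -p pics
cat > h.py <<'E'
import numpy as np, cv2
from plant import monitor, imaging, ctrl
def shot(n,f):
    c=imaging.camera(n); cv2.imwrite(f'pics/{f}.png',cv2.cvtColor(c['img'],cv2.COLOR_RGB2BGR)); np.savez(f'pics/{f}.npz',K=c['camera_matrix'],T=c['world_from_camera']); return c
def ray(f,u,v,z):
    d=np.load(f'pics/{f}.npz'); r=d['T'][:3,:3]@np.linalg.solve(d['K'],[u,v,1.]); o=d['T'][:3,3]
    return o+r*(z-o[2])/r[2]
def proj(f,p):
    d=np.load(f'pics/{f}.npz'); q=d['K']@(np.linalg.inv(d['T'])@np.r_[p,1])[:3]; return q[:2]/q[2]
E
python3 - <<'E'
from h import *
for n in('top','scene'):
    c=shot(n,n+'0'); print(np.round(c['world_from_camera'],3).tolist(), np.round(c['camera_matrix']).tolist())
print(monitor.state())
a=cv2.imread('pics/top0.png');cv2.imwrite('pics/top0b.png',cv2.resize(a,(800,600),interpolation=cv2.INTER_CUBIC))
E
```

```text
[[0.011, -0.983, 0.183, 0.378], [-1.0, -0.01, 0.007, 0.038], [-0.005, -0.184, -0.983, 1.229], [0.0, 0.0, 0.0, 1.0]] [[499.0, 0.0, 282.0], [0.0, 499.0, 217.0], [0.0, 0.0, 1.0]]
[[0.692, 0.559, -0.456, 0.905], [0.721, -0.547, 0.425, -0.266], [-0.012, -0.623, -0.782, 0.703], [0.0, 0.0, 0.0, 1.0]] [[394.0, 0.0, 282.0], [0.0, 394.0, 210.0], [0.0, 0.0, 1.0]]
{'time_s': 0.1, 'joint_positions': array([ 1.11876828e+00,  2.17691960e-01,  1.61479874e+00,  9.88062095e-06,
        1.31130162e+00, -1.12183428e-01]), 'dq': array([-0.00031386, -0.00046395, -0.00201071, -0.00166489,  0.00029593,
       -0.00097492]), 'joint_efforts': array([-1.05489678e-03, -3.98080051e+01, -3.04968703e+01, -1.98045777e-04,
        4.35206006e-03, -7.69190706e-06]), 'tool_pos': array([0.20797729, 0.5885921 , 0.23007754]), 'ee_rot': array([-0.53116002, -3.09573219,  0.00331383]), 'contact_force': array([ 0.51467354,  0.68912568, -1.0580875 ]), 'wrist_torque': array([-0.01578529, -0.03584788, -0.03426175]), 'grip_force': 0.0, 'grip_width': 0.08496461130911521}
```

View pics/top0b.png

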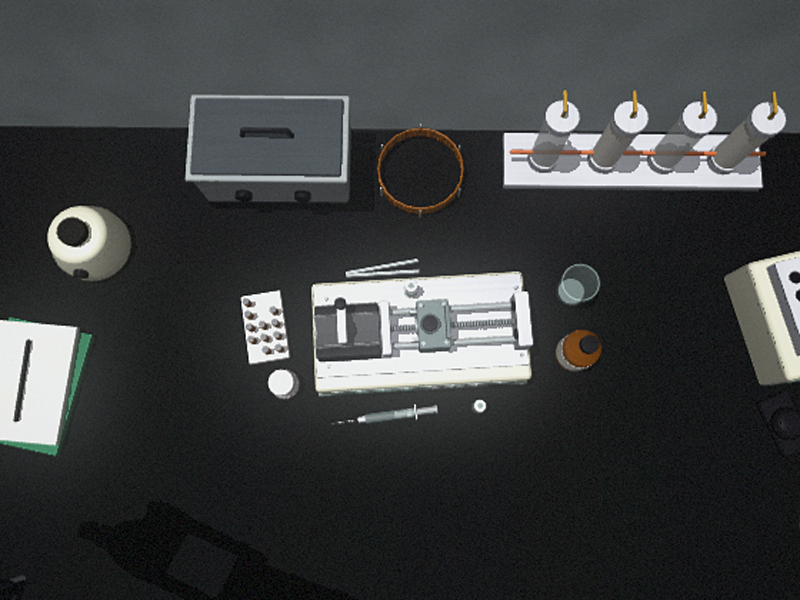

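View pics/scene0.png

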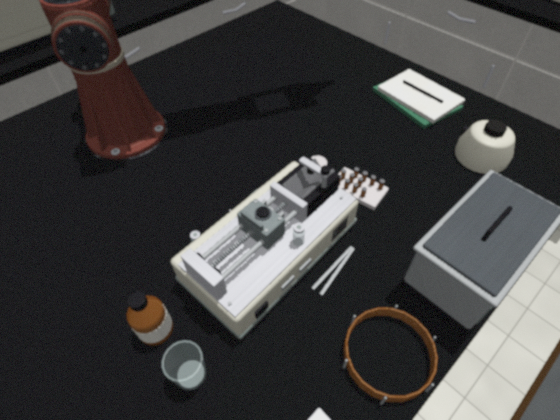

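The top picture (800x600 scale) shows the pump with its axis nearly along the image rows. The holder is at the left (350,330), the button at about (431,323), the end stop at (522,320), and the deck vial at (413,289). I'll measure the button and the yaw next.

Run:
```python
from h import *
for f,(x0,y0,x1,y1) in {'top0':(284,205,324,250),'scene0':(235,190,300,250)}.items():
    a=cv2.imread(f'pics/{f}.png'); c=cv2.resize(a[y0:y1,x0:x1],None,fx=9,fy=9,interpolation=cv2.INTER_CUBIC); cv2.imwrite(f'pics/{f}c.png',c)
    g=cv2.cvtColor(a,cv2.COLOR_BGR2GRAY)
    m=np.zeros_like(g); m[y0:y1,x0:x1]=(g[y0:y1,x0:x1]<45)
    n,l,s,ce=cv2.connectedComponentsWithStats(m)
    for i in range(1,n):
        if s[i,4]>25: print(f,s[i],ce[i],ray(f,*ce[i],.155))
# deck / pump outline
a=cv2.imread('pics/top0.png');g=cv2.cvtColor(a,cv2.COLOR_BGR2GRAY)
m=(g>110).astype(np.uint8); m=cv2.morphologyEx(m,cv2.MORPH_CLOSE,np.ones((9,9)))
n,l,s,ce=cv2.connectedComponentsWithStats(m); i=l[255,300]; print(s[i])
cs,_=cv2.findContours((l==i).astype(np.uint8),0,2); r=cv2.minAreaRect(max(cs,key=cv2.contourArea)); bp=cv2.boxPoints(r); print(r)
P=np.array([ray('top0',*p,.092) for p in bp]);print(P.round(4),np.linalg.norm(P-np.roll(P,1,0),axis=1))
x=cv2.resize(a[185:285,210:380],None,fx=4.6,fy=4.6,interpolation=cv2.INTER_CUBIC);cv2.imwrite('pics/topc.png',x)
```

```text
scene0 [235 190  18  16 154] [240.83766234 194.90909091] [0.50690819 0.0019989  0.155     ]
scene0 [257 208  11   9  71] [262.05633803 212.28169014] [0.56445689 0.00269271 0.155     ]
[  218   181   155    96 11623]
((294.5931396484375, 226.43472290039062), (91.25541687011719, 153.51768493652344), 86.58341979980469)
[[ 0.6628  0.2029  0.092 ]
 [ 0.6883 -0.157   0.092 ]
 [ 0.4745 -0.1648  0.092 ]
 [ 0.4502  0.183   0.092 ]] [0.21351045 0.36077941 0.21394748 0.34871046]
```

View pics/topc.png

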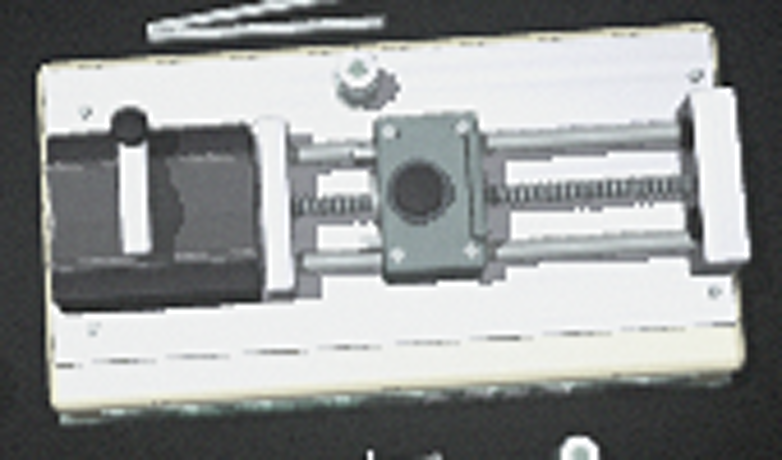

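The crop (4.6x, offset 210,185) shows the button at (418,189), the rib at x≈478, the end-stop inner face at about x≈692, the lead screw running from (300,207) to (690,186), and the deck's back edge from (45,63) to (712,27).

Run:
```python
from h import *
t=lambda u,v,z: ray('top0',210+u/4.6-.4,185+v/4.6-.4,z)
b=t(418,189,.154); print('button top',b,'scene',ray('scene0',262,212.3,.155))
for n,p,q,z in (('back',(45,63),(712,27),.092),('screw',(300,207),(690,186),.12),('front',(55,408),(740,370),.085),('dash',(57,366),(737,324),.092)):
    d=t(*p,z)-t(*q,z); print(n,t(*p,z),t(*q,z),np.linalg.norm(d),'yaw deg of +y',np.degrees(np.arctan2(-d[0],d[1])))
print('endstop inner top',t(706,172,.146),'rib', t(478,187,.161), t(480,240,.161),t(470,135,.161))
print('front left corners block', t(380,118,.146),t(390,282,.146))
from scipy.spatial.transform import Rotation as R
s=monitor.state();print(R.from_rotvec(s['ee_rot']).as_matrix().round(3))
```

```text
button top [0.558582   0.00444188 0.154     ] scene [0.56441772 0.00259352 0.155     ]
back [0.63201339 0.19215017 0.092     ] [ 0.65404141 -0.14664088  0.092     ] 0.33950642060969694 yaw deg of +y 3.720105437486432
screw [0.55480296 0.06106796 0.12      ] [ 0.56712492 -0.12976859  0.12      ] 0.19123393583104545 yaw deg of +y 3.6943530555377198
front [0.45806711 0.18219748 0.085     ] [ 0.48047776 -0.15826841  0.085     ] 0.341202669841386 yaw deg of +y 3.7659742553779947
dash [0.4783119  0.18100687 0.092     ] [ 0.50265573 -0.15607727  0.092     ] 0.3379620417426836 yaw deg of +y 4.130664097357409
endstop inner top [ 0.5695546  -0.13361008  0.146     ] rib [ 0.55864194 -0.02363492  0.161     ] [ 0.53340428 -0.02455207  0.161     ] [ 0.58358715 -0.01986797  0.161     ]
front left corners block [0.59438546 0.02260912 0.146     ] [0.51502487 0.01730869 0.146     ]
[[-0.943  0.333 -0.001]
 [ 0.333  0.943 -0.002]
 [ 0.    -0.002 -1.   ]]
```

{"op": "jog_arm", "data": {"dp": [[-0.01,-0.008,0],[-0.035,-0.029,0],[-0.065,-0.054,0],[-0.095,-0.079,0],[-0.125,-0.105,0],[-0.155,-0.13,0],[-0.185,-0.155,0],[-0.215,-0.18,0],[-0.245,-0.205,0],[-0.265,-0.222,0]], "twist": [[0,0,0.03],[0,0,0.09],[0,0,0.15],[0,0,0.21],[0,0,0.28],[0,0,0.34],[0,0,0.41],[0,0,0.48],[0,0,0.54],[0,0,0.583]], "hand": 0, "grip_force": 20}}

```text
time_s: 0.93
tool_pos: [0.3851, 0.288, 0.231]
ee_rot: [1.406, 2.808, -0.002]
contact_force: [0.0, 0.2, -0.2]
grip_width: 0.0001
grip_force: 0.0
```

{"op": "jog_arm", "data": {"dp": [[-0.018,-0.002,0],[-0.055,-0.006,0],[-0.094,-0.011,0],[-0.134,-0.015,0],[-0.174,-0.02,0],[-0.214,-0.024,0],[-0.254,-0.029,0],[-0.294,-0.033,0],[-0.325,-0.037,0],[-0.343,-0.039,0]], "twist": [[0,0,0.03],[0,0,0.09],[0,0,0.15],[0,0,0.21],[0,0,0.28],[0,0,0.34],[0,0,0.41],[0,0,0.48],[0,0,0.54],[0,0,0.582]]}}

```text
time_s: 1.77
tool_pos: [0.5608, -0.0096, 0.2311]
ee_rot: [2.154, 2.285, -0.002]
contact_force: [0.0, 0.1, 0.2]
grip_width: -0.0002
grip_force: 0.0
```

{"op": "jog_arm", "data": {"dp": [[0,0,0.015],[0,0,0.03],[0,0,0.045],[0,0,0.055],[0,0,0.056],[0,0,0.056]], "twist": [[0,0,0],[0,0,0],[0,0,0],[0,0,0],[0,0,0],[0,0,0]]}}

```text
time_s: 2.27
tool_pos: [0.5591, -0.0055, 0.1744]
ee_rot: [-2.146, -2.292, 0.002]
contact_force: [-0.8, -0.3, 0.7]
grip_width: 0.0001
grip_force: 0.0
```

Run:
```python
from h import *
print(monitor.state()['tool_pos'],monitor.state()['ee_rot'])
shot('top','t1');shot('scene','s1')
a=cv2.resize(cv2.imread('pics/t1.png')[185:285,210:380],None,fx=2.9,fy=2.9,interpolation=2)
b=cv2.resize(cv2.imread('pics/s1.png')[150:260,180:367],None,fx=2.636,fy=2.636,interpolation=2)
print(a.shape,b.shape); cv2.imwrite('pics/c1.png',np.vstack([a[:, :493],b[:290,:493]]))
p=monitor.state()['tool_pos']
print(proj('t1',p),proj('s1',p), proj('s1',[.559,.0035,.155]))
```

```text
[ 0.55906975 -0.00552656  0.1743878 ] [-2.14644810e+00 -2.29166310e+00  2.24900958e-03]
(290, 493, 3) (290, 493, 3)
[305.43473949 223.11509199] [256.38860992 205.99587166] [260.34234656 210.31076571]
```

View pics/c1.png

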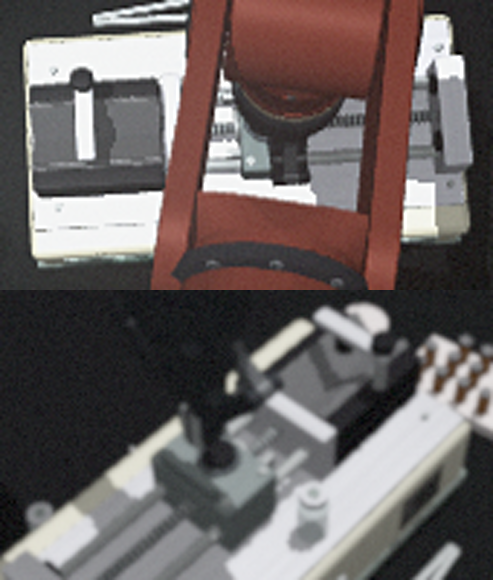

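The scene crop shows the dark gripper over the button (218,455), but it's unclear. I'll brighten and enlarge it.

Run:
```python
from h import *
a=cv2.imread('pics/s1.png')[130:250,200:320]
a=(255*(a/255.)**.45).astype(np.uint8)
cv2.imwrite('pics/s1c.png',cv2.resize(a,None,fx=5,fy=5,interpolation=2))
```

```text
(no output)
```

View pics/s1c.png

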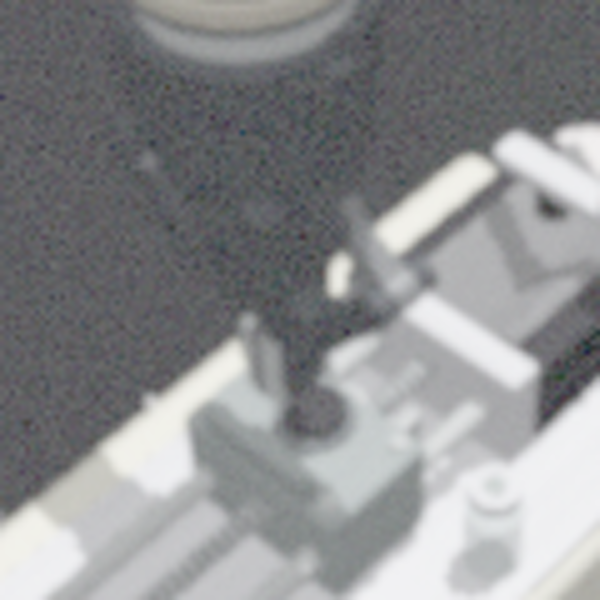

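The brightened crop shows the shut fingers ending near (285,390), just beside the button at (318,410) and in front of the rib, which runs from (200,420) to (330,490). That agrees with the projected TCP, so I'll press.

{"op": "jog_arm", "data": {"dp": [[0,0,0.006],[0,0,0.012],[0,0,0.016],[0,0,0.018],[0,0,0.02],[0,0,0.022],[0,0,0.023],[0,0,0.023]], "twist": [[0,0,0],[0,0,0],[0,0,0],[0,0,0],[0,0,0],[0,0,0],[0,0,0],[0,0,0]]}}

```text
time_s: 3.03
tool_pos: [0.5598, -0.0052, 0.1526]
ee_rot: [-2.146, -2.293, 0.001]
contact_force: [-3.0, 0.3, 5.1]
grip_width: -0.0
grip_force: 2.1
```

{"op": "jog_arm", "data": {"dp": [[0,0,0.002],[0,0,0.004],[0,0,0.006],[0,0,0.007],[0,0,0.007]], "twist": [[0,0,0],[0,0,0],[0,0,0],[0,0,0],[0,0,0]]}}

```text
time_s: 3.45
tool_pos: [0.5603, -0.0054, 0.1488]
ee_rot: [-2.146, -2.294, 0.001]
contact_force: [-8.5, 1.2, 18.6]
grip_width: 0.0001
grip_force: 9.0
```

{"op": "jog_arm", "data": {"dp": [[-0.001,0,0],[-0.003,0,0],[-0.005,0,0],[-0.007,0,0],[-0.009,0,0],[-0.011,0,0],[-0.013,0,0],[-0.016,0,0],[-0.018,0,0],[-0.02,0,0]], "twist": [[0,0,0],[0,0,0],[0,0,0],[0,0,0],[0,0,0],[0,0,0],[0,0,0],[0,0,0],[0,0,0],[0,0,0]]}}

```text
time_s: 4.28
tool_pos: [0.5617, -0.0255, 0.1488]
ee_rot: [2.146, 2.294, -0.0]
contact_force: [-10.1, 0.7, 17.2]
grip_width: -0.0001
grip_force: 8.7
```

{"op": "jog_arm", "data": {"dp": [[-0.003,0,0],[-0.007,0,0],[-0.011,0,0],[-0.015,0,0],[-0.019,0,0],[-0.023,0,0],[-0.027,0,0],[-0.031,0,0],[-0.035,0,0],[-0.038,0,0]], "twist": [[0,0,0],[0,0,0],[0,0,0],[0,0,0],[0,0,0],[0,0,0],[0,0,0],[0,0,0],[0,0,0],[0,0,0]]}}

```text
time_s: 5.12
tool_pos: [0.5645, -0.0638, 0.1488]
ee_rot: [2.146, 2.293, -0.0]
contact_force: [-8.7, 0.1, 17.5]
grip_width: -0.0002
grip_force: 8.4
```

{"op": "jog_arm", "data": {"dp": [[-0.003,0,0],[-0.007,0,0],[-0.011,0,0],[-0.015,0,0],[-0.019,0,0],[-0.023,0,0],[-0.026,0,0],[-0.029,0,0],[-0.031,0,0],[-0.032,0,0]], "twist": [[0,0,0],[0,0,0],[0,0,0],[0,0,0],[0,0,0],[0,0,0],[0,0,0],[0,0,0],[0,0,0],[0,0,0]]}}

```text
time_s: 5.95
tool_pos: [0.5668, -0.096, 0.1488]
ee_rot: [2.146, 2.292, -0.0]
contact_force: [-7.3, 1.7, 16.2]
grip_width: -0.0001
grip_force: 8.1
```

Run:
```python
from h import *
s=monitor.state();print(s['tool_pos'],s['contact_force'])
shot('scene','s2');a=cv2.imread('pics/s2.png')[150:310,160:360]
a=(255*(a/255.)**.5).astype(np.uint8)
cv2.imwrite('pics/s2c.png',cv2.resize(a,None,fx=3.7,fy=3.7,interpolation=2))
```

```text
[ 0.56677687 -0.09602976  0.14884636] [-7.28811887  1.71512582 16.20271569]
```

View pics/s2c.png

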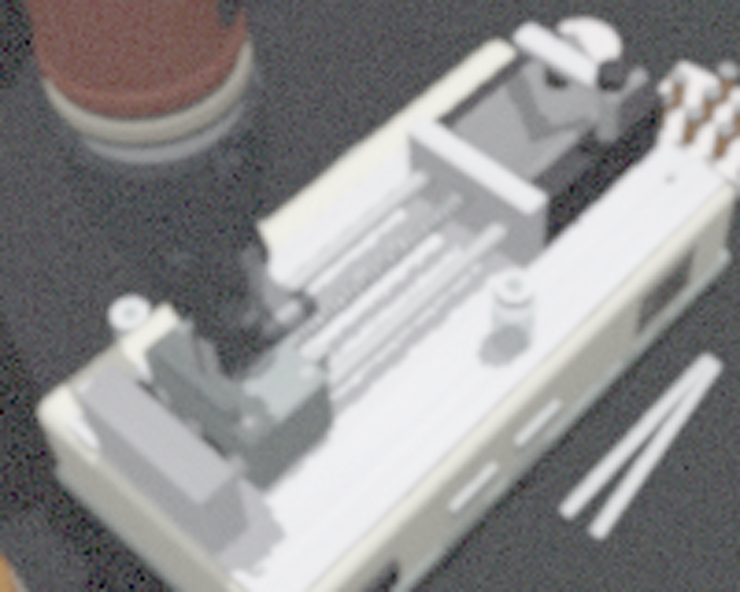

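The picture shows the block riding with the fingers, and a short gap of about 15 mm left to the end stop, whose top runs from (90,380) to (210,490). I'll push on slowly.

{"op": "jog_arm", "data": {"dp": [[-0.002,0,0],[-0.004,0,0],[-0.006,0,0],[-0.008,0,0],[-0.01,0,0],[-0.012,0,0],[-0.014,0,0],[-0.015,0,0],[-0.016,0,0],[-0.016,0,0]], "twist": [[0,0,0],[0,0,0],[0,0,0],[0,0,0],[0,0,0],[0,0,0],[0,0,0],[0,0,0],[0,0,0],[0,0,0]]}}

```text
time_s: 6.83
tool_pos: [0.5682, -0.1051, 0.1488]
ee_rot: [-2.144, -2.287, -0.016]
contact_force: [-5.4, 16.9, 18.6]
grip_width: -0.0001
grip_force: 13.6
```

{"op": "jog_arm", "data": {"dp": [[-0.001,0,0],[-0.002,0,0],[-0.003,0,0],[-0.004,0,0],[-0.004,0,0],[-0.004,0,0]], "twist": [[0,0,0],[0,0,0],[0,0,0],[0,0,0],[0,0,0],[0,0,0]]}}

```text
time_s: 7.33
tool_pos: [0.5682, -0.1052, 0.1488]
ee_rot: [-2.14, -2.283, -0.023]
contact_force: [-5.6, 26.0, 20.8]
grip_width: -0.0
grip_force: 16.3
```

Run:
```python
from h import *
s=monitor.state();print(s['tool_pos'],s['contact_force'])
shot('scene','s3');a=cv2.imread('pics/s3.png')[210:300,160:280]
a=(255*(a/255.)**.5).astype(np.uint8)
cv2.imwrite('pics/s3c.png',cv2.resize(a,None,fx=6,fy=6,interpolation=2))
```

```text
[ 0.56820829 -0.1051503   0.14877482] [-5.6062157  26.03068195 20.80671899]
```

View pics/s3c.png

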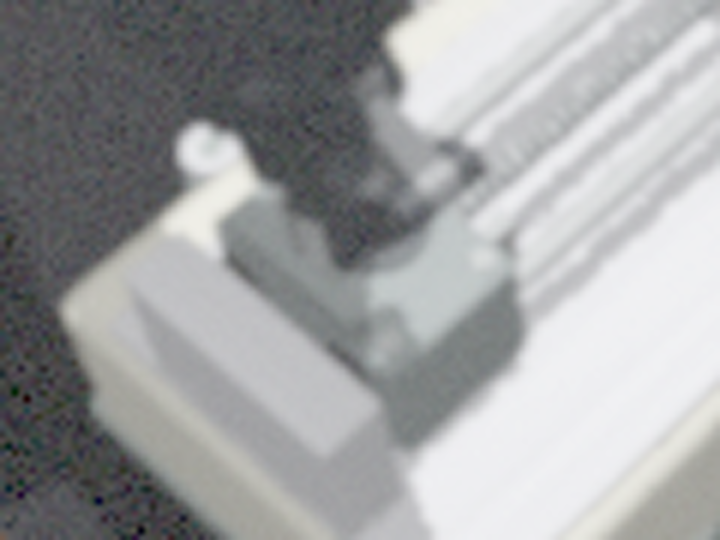

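The block is tight against the end stop: no gap is visible, and the tool has stopped with a 26 N reaction. I'll ease off most of the push while keeping some, then lift straight up.

{"op": "jog_arm", "data": {"dp": [[0.002,0,0],[0.004,0,0],[0.005,0,0],[0.005,0,-0.003],[0.005,0,-0.006],[0.005,0,-0.01],[0.005,0,-0.015],[0.005,0,-0.022],[0.005,0,-0.035],[0.005,0,-0.05]], "twist": [[0,0,0],[0,0,0],[0,0,0],[0,0,0],[0,0,0],[0,0,0],[0,0,0],[0,0,0],[0,0,0],[0,0,0]]}}

```text
time_s: 8.22
tool_pos: [0.5668, -0.1104, 0.1952]
ee_rot: [-2.147, -2.293, 0.002]
contact_force: [0.5, -0.4, 0.3]
grip_width: 0.0001
grip_force: 0.0
```

{"op": "jog_arm", "data": {"dp": [[0,0,-0.02],[0,0,-0.05],[0,0,-0.08],[0,0,-0.1],[0,0,-0.11],[0,0,-0.11],[0,0,-0.11]], "twist": [[0,0,0],[0,0,0],[0,0,0],[0,0,0],[0,0,0],[0,0,0],[0,0,0]]}}

```text
time_s: 8.8
tool_pos: [0.5672, -0.1105, 0.3056]
ee_rot: [2.146, 2.292, 0.0]
contact_force: [0.2, -1.0, -0.2]
grip_width: 0.0001
grip_force: 0.0
```

Run:
```python
from h import *
s=monitor.state();print(s['tool_pos'],s['contact_force'])
shot('scene','s4');a=cv2.imread('pics/s4.png')[130:340,130:400]
a=(255*(a/255.)**.5).astype(np.uint8)
cv2.imwrite('pics/s4c.png',cv2.resize(a,None,fx=2.8,fy=2.8,interpolation=2))
```

```text
[ 0.5672167  -0.11054149  0.30559972] [ 0.22442075 -0.99094897 -0.2481439 ]
```

View pics/s4c.png

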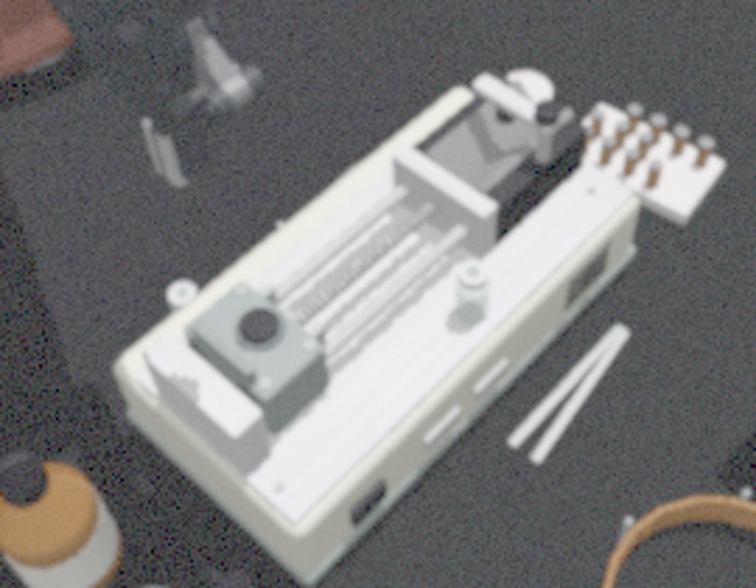

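The block is still where it stopped: its lower corner is at about (228,283) px both before and after the lift. The button is up, the fingers are clear, and the bystanders in view look unmoved. I'm handing the job in.

```bash
python3 -c "
from plant import ctrl
print(ctrl.close_job())"
```

```text
the job is handed in; nothing more can be done
None
```

The pusher block was run back against its end stop with the button held down all the way, the button then sprang back up, and the job was handed in at about 9 s; no verdict was returned.

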